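# Close three test tubes in order

### The arm

A 7-joint arm with a two-finger parallel gripper is mounted at the origin on the work surface. World frame = base frame: x ahead of the robot, y to its left, z up, the work surface at z = 0. Lengths are in m, angles in degrees, forces in N, time in s.
With the tool pointing down it reaches from about 0.425 to 0.875 m from the base axis. Payload 4.7 kg.
Tool frame: the origin (TCP) lies on the centre line of the jaws, within the pads' length; the fingertips stand env.nose_length ahead of it and the grasp point (between the pads) lies 8 mm behind it (env.nose_length is the distance from the TCP to the fingertips, in m); y points along the fingers, z is the direction in which the jaws open and shut, and the axes are right-handed (so a half turn about y gives the same grasp; the last joint's range is limited). The gripper opens to 87 mm and grips with 3 to 60 N. Pads are 19 mm wide; open, the fingers measure 117 mm over their backs; the gripper's body (75 mm by 190 mm) begins 51 mm behind the grasp point.
Start: joints at [67.5, 18.392, -4.016, 83.108, 1.295, 78.541, -3.26], TCP at [0.257, -0.597, 0.234] pointing down, gripper open.
Joint ranges: [-163.93, 163.93], [-17.29, 119.83], [-79.2, 71.16], [3.27, 140.29], [-89.18, 269.18], [5.43, 117.66], [-154.24, 154.24]. Speed limits (degrees/s): [147.25, 147.25, 180, 180, 180, 180, 180].

### API

Orientations are given as [roll, pitch, yaw] about the fixed x, y, z axes, in that order (R = Rz(yaw) Ry(pitch) Rx(roll)).
In Python, from cell import env, read_camera, camera_info, job, models gives the robot as it stands.
- The arm moves only by the tool move_arm, never from a script. Its argument "moves" is a list of rows, each a list of 6 numbers: the shift along the tool's x, y, z in mm, then the turn, a rotation vector about the tool's x, y, z in degrees. In form: [[x, y, z, ax, ay, az], ...]. A call has 1 to 20 rows; each row is the pose to reach, as a shift and turn from the pose commanded when the call began, along the tool's axes at that moment; what a row does not reach only later rows make up. A row lasts 1/12 s, in which the tool goes at most 41.7 mm and 7.16 degrees, less where a joint would pass 70% of its speed; a pose out of reach is approached as far as the arm can. A call with a gripper value outside its range is refused whole. "claw" is the finger opening in mm, from 0 to 87, set as the call begins (left out, the last holds). The fingers move at their own pace and stop on an object; "newtons" is the grip in N (left out, the last holds). Time passes only in rows, so rows that repeat a pose let the fingers close. It gives the time, the measured TCP pose, the force and the opening at its end, in the units of the state.
- env.get_obs(): the state, without advancing time (a new reading comes with each control period).
- read_camera(name): name is "side" or "top" or "wrist"; returns (picture, depth): 384x512x3 uint8, red, green, blue; 384x512 float32, m along the optical axis (not along the pixel's ray), 0 where there is no reading.
- camera_info(name): a dict with "fx", "fy", "cx", "cy" (pixels), "R" (3x3) and "t" (3): a world point X has camera coordinates R X + t. Camera axes: x right, y down, z forward; pixel columns grow to the right and rows downward; lengths in m; the calibration is good to about 2 mm. A picture is of the moment at which its call begins: read the wrist's pose just before it. camera_info takes no time and is no camera call; for the wrist camera it gives the pose at the moment of the call.
- job.sign_off(): hands the job in, once; it reports no verdict.
Trained networks look in the newest picture that a camera, given by its name, has taken for a name from the list of things; names that differ only in an ending like _2 or _b are one class to them, and where a whole thing is asked for, a point or a joint stands for the part that bears it (a point fixed in the world has none). Each returns a list of dicts, best first, with "score" (0 to 1); they miss things now and then, are a little off and sometimes report something else, mostly with a low value. They report only what shows in the picture. A call takes as long as a camera call. They do not tell look-alikes from the thing itself.
- models.spot_in(target, camera): "point" ([x, y, z] in m, in world coordinates, good to about 4 mm: the middle of the surface that is visible of it).
- models.cut_out(target, camera): "mask" (384x512 bool, what is visible of it).
The state is a dict: "time_s": time; "qpos": joint angles; "joint_velocities": joint speeds; "effort": joint torques, N m; "tool_pos": TCP position; "tool_rot": TCP orientation; "force": force on the tool from outside, world axes, zero at the start; "wrist_torque": the same for the moment, N m; "grip_width": finger opening in m.
Only numpy, scipy, OpenCV 4.12 (cv2) and the standard library are available. Lean on these libraries where they do the work, as an engineer would, in place of code of your own. Each camera call takes 0.05 s, during which the arm holds its last target.

### The job

The rack of test tubes is about to be put away: press the loose stoppers fully home with a light, gentle fingertip push from above, first the red one, then the yellow one, then the blue one. Leave the green stopper loose as it is, so that its tube can vent. Lift nothing: all tubes stay standing in the rack, and the glassware around it stays where it is.

Things in the scene. Friction and masses are not known exactly. Their poses are not given: they have to be found in the camera images.
- red_top (a point): centre of the flat top of the red rubber stopper, whose round head is 14 mm tall: a collar 24 mm in diameter and 6 mm tall, and on it a soft crown 22 mm in diameter that gives under a push, about 3 N per mm and at most 5 mm, and springs back. It stands 0.135 to 0.138 m above the bench when loose and 0.126 m when fully home (collar on the tube's rim).
- red_stopper (a joint): how far the red stopper is pushed into its tube, in m: 0 to 0.003 when loose (at the start), 0.012 fully home. Slides straight down against a steady rub of about 3 N, stays where it is left; fully home, its collar sits on the tube's rim and only the soft crown still gives.
- red_tube: glass test tube with the red stopper, 20 mm in diameter, 100 mm long, 45 g, standing loose and upright in a hole of the rack; origin at the centre of its foot (12 mm above the bench), z up along the tube; rim 100 mm above the origin.
- yellow_top (a point): centre of the flat top of the yellow rubber stopper, whose round head is 14 mm tall: a collar 24 mm in diameter and 6 mm tall, and on it a soft crown 22 mm in diameter that gives under a push, about 3 N per mm and at most 5 mm, and springs back. It stands 0.135 to 0.138 m above the bench when loose and 0.126 m when fully home (collar on the tube's rim).
- yellow_stopper (a joint): how far the yellow stopper is pushed into its tube, in m: 0 to 0.003 when loose (at the start), 0.012 fully home. Slides straight down against a steady rub of about 3 N, stays where it is left; fully home, its collar sits on the tube's rim and only the soft crown still gives.
- yellow_tube: glass test tube with the yellow stopper, 20 mm in diameter, 100 mm long, 45 g, standing loose and upright in a hole of the rack; origin at the centre of its foot (12 mm above the bench), z up along the tube; rim 100 mm above the origin.
- blue_top (a point): centre of the flat top of the blue rubber stopper, whose round head is 14 mm tall: a collar 24 mm in diameter and 6 mm tall, and on it a soft crown 22 mm in diameter that gives under a push, about 3 N per mm and at most 5 mm, and springs back. It stands 0.135 to 0.138 m above the bench when loose and 0.126 m when fully home (collar on the tube's rim).
- blue_stopper (a joint): how far the blue stopper is pushed into its tube, in m: 0 to 0.003 when loose (at the start), 0.012 fully home. Slides straight down against a steady rub of about 3 N, stays where it is left; fully home, its collar sits on the tube's rim and only the soft crown still gives.
- blue_tube: glass test tube with the blue stopper, 20 mm in diameter, 100 mm long, 45 g, standing loose and upright in a hole of the rack; origin at the centre of its foot (12 mm above the bench), z up along the tube; rim 100 mm above the origin.
- green_top (a point): centre of the flat top of the green rubber stopper, whose round head is 14 mm tall: a collar 24 mm in diameter and 6 mm tall, and on it a soft crown 22 mm in diameter that gives under a push, about 3 N per mm and at most 5 mm, and springs back. It stands 0.135 to 0.138 m above the bench and is to stay so.
- green_stopper (a joint): how far the green stopper is pushed into its tube, in m: 0 to 0.003 when loose (at the start), 0.012 fully home. Slides straight down against a steady rub of about 3 N, stays where it is left; fully home, its collar sits on the tube's rim and only the soft crown still gives.
- green_tube: glass test tube with the green stopper, 20 mm in diameter, 100 mm long, 45 g, standing loose and upright in a hole of the rack; origin at the centre of its foot (12 mm above the bench), z up along the tube; rim 100 mm above the origin.
- rack: wooden test-tube rack, fixed to the bench, 66 mm deep (its x), 244 mm long (its y), 78 mm high; origin at the centre of its underside. Four tubes in one row along its y, 52 mm apart, at y = -78, -26, 26, 78 mm; which colour stands where changes.
- dropper: bystander: amber dropper bottle with black cap, 38 mm in diameter, 85 mm tall, loose; origin at the centre of its underside
- flask: bystander: conical glass flask, 64 mm wide at the foot, 85 mm tall, loose; origin at the centre of its underside
- beaker: bystander: small clear beaker, 52 mm wide, 60 mm tall, loose; origin at the centre of its underside
Not all that is in view belongs to the job. What is shaped like the yellow_tube but grey is not meant. Leave any pink look-alike of the blue_tube alone.

How it is judged:
By the outcome, as a careful person would: the job done as asked, in the order asked, and still so for the second after the job is handed in, with the robot touching nothing.
It also fails if it takes over 42 s, if anything falls off the work surface, if the arm or the gripper's body presses on something with over 40 N, if the wrist force passes 120 N, or if a joint passes its speed limit or range.

## Working session

There is one attempt and no reset: what is moved stays moved. The work goes in short steps, Python scripts to look and compute and a tool call to move; the robot and the scene stay as the last step left them, time stands still between calls to the robot, and variables do not carry over. Pictures are saved under pics/ and viewed, and the job is handed in when it is done.

Besides the shell and the picture viewer there is one more tool, called after "Emit:" as name(argument=value, ...) on one line, values as JSON. move_arm: Moves the arm, as the interface text tells. Its arguments: {"type":"object","properties":{"moves":{"type":"array","items":{"type":"array","items":{"type":"number"}}},"claw":{"type":"number"},"newtons":{"type":"number"}},"required":["moves"]}

```bash
mkdir -p pics; ls
python3 - <<'E'
from cell import env, read_camera, camera_info, job, models
import cv2,numpy as np
o=env.get_obs(); print(o['time_s'],o['tool_pos'],o['tool_rot'],env.nose_length,o['grip_width'],o['force'])
ims=[]
for c in ("side","top"):
    p,d=read_camera(c); cv2.imwrite(f"pics/{c}0.png",p[:,:,::-1]); np.save(f"{c}0.npy",d)
    for k in("red","yellow","blue","green"):
        r=models.spot_in(k+"_top",c)
        print(c,k,[(np.round(x['point'],4),round(x['score'],2)) for x in r[:3]])
E
```

```text
pics
0.0 [ 0.25690552 -0.5964891   0.23245067] [-9.01105057e+01 -6.59833691e-03 -1.56688832e+02] 0.011 0.08689422391979924 [-0.22421646 -0.27095446  0.52820479]
side red []
side yellow [(array([ 0.5412, -0.0157,  0.1361]), 0.7), (array([ 0.4625, -0.061 ,  0.124 ]), 0.52)]
side blue [(array([0.4647, 0.1038, 0.1244]), 0.59), (array([ 0.6433, -0.0461,  0.0336]), 0.5)]
side green [(array([0.5434, 0.0324, 0.1341]), 0.64), (array([0.5264, 0.0777, 0.0792]), 0.2)]
top red [(array([0.5406, 0.0832, 0.1361]), 0.49)]
top yellow [(array([ 0.4559, -0.0688,  0.1292]), 0.62)]
top blue []
top green [(array([0.5484, 0.0294, 0.1334]), 0.52)]
```

View pics/side0.png

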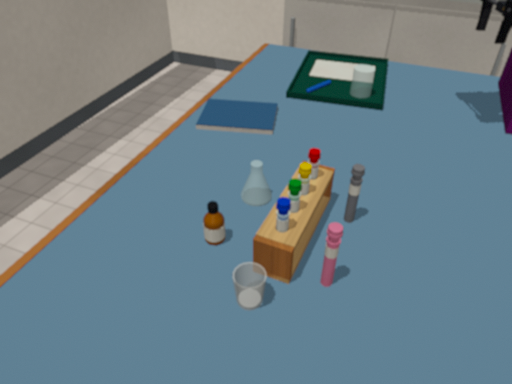

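View pics/top0.png

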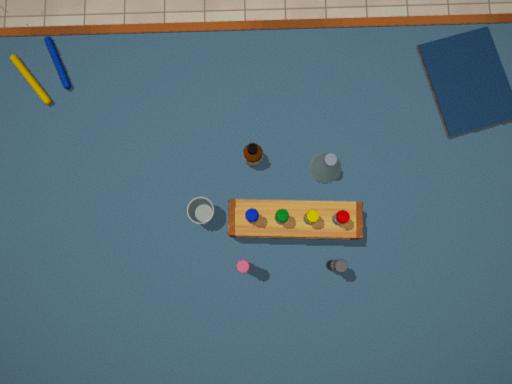

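The side view shows blue (283,205), green (295,187), yellow (305,170) and red (314,155). The top view shows blue (252,215), green (282,215), yellow (313,216) and red (343,217). The grey and pink look-alikes stand nearer the robot. The networks mixed up some of the colours, so I'll measure from the pixels.

```bash
cat > h.py <<'E'
from cell import env, read_camera, camera_info, job, models
import cv2,numpy as np
HR={'red':((0,8),(172,180)),'yellow':((22,34),),'green':((50,80),),'blue':((112,128),)}
def world(c,u,v,z=None,d=None,I=None):
    I=I or camera_info(c); R=np.array(I['R']);t=np.array(I['t'])
    r=np.array([(u-I['cx'])/I['fx'],(v-I['cy'])/I['fy'],1.]); C=-R.T@t; w=R.T@r
    s=d if d is not None else (z-C[2])/w[2]
    return C+s*w
def blobs(p,k,smin=150,vmin=60):
    h=cv2.cvtColor(p,cv2.COLOR_RGB2HSV); m=np.zeros(h.shape[:2],np.uint8)
    for a,b in HR[k]: m|=cv2.inRange(h,(a,smin,vmin),(b,255,255))
    n,l,s,c=cv2.connectedComponentsWithStats(m); return l,s,c
E
python3 - <<'E'
from h import *
for c in("side","top"):
    p=cv2.imread(f"pics/{c}0.png")[:,:,::-1].copy(); d=np.load(c+"0.npy")
    for k in HR:
        l,s,ce=blobs(p,k)
        for i in range(1,len(s)):
            if s[i,4]<25: continue
            u,v=ce[i]
            if not(200<u<380 and 130<v<290): continue
            m=l==i; vv,uu=np.nonzero(m); 
            P=np.array([world(c,a,b,d=d[b,a]) for a,b in zip(uu,vv) if d[b,a]>0])
            T=P[P[:,2]>np.percentile(P[:,2],90)-.004]
            print(c,k,ce[i].round(1),s[i,4],'top',np.median(T,0).round(4),'z90',np.percentile(P[:,2],90).round(4),'plane',world(c,u,v,z=.13).round(4))
    I=camera_info(c);print(c,-np.array(I['R']).T@I['t'])
E
```

```text
side red [314.  154.7] 129 top [ 0.5375 -0.0686  0.1352] z90 0.136 plane [ 0.5371 -0.0663  0.13  ]
side yellow [304.7 169.4] 156 top [ 0.54   -0.0182  0.1355] z90 0.1361 plane [ 0.5397 -0.016   0.13  ]
side green [294.4 186.3] 147 top [0.5416 0.0356 0.136 ] z90 0.1365 plane [0.5417 0.0361 0.13  ]
side blue [283.2 206. ] 108 top [0.5442 0.0832 0.135 ] z90 0.1353 plane [0.5427 0.0899 0.13  ]
side [0.40530988 0.55607743 0.54734811]
top red [342.4 216.4] 146 top [ 0.5403 -0.0732  0.1357] z90 0.1374 plane [ 0.5401 -0.0735  0.13  ]
top yellow [311.8 215.8] 151 top [ 0.5418 -0.0214  0.1357] z90 0.1375 plane [ 0.5422 -0.0213  0.13  ]
top green [281.7 215.2] 125 top [0.5441 0.03   0.1364] z90 0.1383 plane [0.5444 0.03   0.13  ]
top blue [251.6 214.7] 120 top [0.5456 0.0825 0.1354] z90 0.1372 plane [0.5464 0.0818 0.13  ]
top [0.46801373 0.06547512 0.96597345]
```

```bash
cat >> h.py <<'E'
from scipy.spatial.transform import Rotation as Ro
def rel(target):
    o=env.get_obs(); R=Ro.from_euler('xyz',o['tool_rot'],degrees=True).as_matrix()
    print('t',o['time_s'],'pos',np.round(o['tool_pos'],4),'rot',np.round(o['tool_rot'],2),'F',np.round(o['force'],2),'w',o['grip_width'])
    print('tool mm',(R.T@(np.array(target)-o['tool_pos'])*1000).round(1)); return R
E
python3 -c "
from h import *
rel([.5395,-.072,.18])"
```

```text
t 0.5 pos [ 0.2572 -0.597   0.2336] rot [ -90.     -0.   -156.69] F [ 0.2   0.35 -0.41] w 0.08709869031891904
tool mm [-467.    53.5 -370.4]
```

Emit:
move_arm(moves=[[-467,0,-370,0,0,0],[-467,0,-370,0,0,0],[-467,0,-370,0,0,0],[-467,0,-370,0,0,0],[-467,0,-370,0,0,0],[-467,0,-370,0,0,0],[-467,0,-370,0,0,0],[-467,0,-370,0,0,0],[-467,0,-370,0,0,0],[-467,0,-370,0,0,0],[-467,0,-370,0,0,0],[-467,0,-370,0,0,0],[-467,0,-370,0,0,0],[-467,0,-370,0,0,0],[-467,0,-370,0,0,0],[-467,0,-370,0,0,0],[-467,0,-370,0,0,0],[-467,0,-370,0,0,0],[-467,0,-370,0,0,0]], claw=0, newtons=10)

```text
time_s: 2.08
tool_pos: [0.5391, -0.0746, 0.2334]
tool_rot: [-90.0, -0.0, -156.9]
force: [0.4, -0.1, -0.5]
grip_width: 0.0004
```

Run:
```python
from h import *
p,d=read_camera("wrist"); I=camera_info("wrist")
cv2.imwrite("pics/w1.png",p[:,:,::-1])
for k in HR:
    l,s,ce=blobs(p,k)
    for i in range(1,len(s)):
        if s[i,4]<80: continue
        m=l==i; vv,uu=np.nonzero(m)
        P=np.array([world("wrist",a,b,d=d[b,a],I=I) for a,b in zip(uu,vv) if d[b,a]>0])
        if len(P)<30: continue
        z=np.percentile(P[:,2],85); T=P[abs(P[:,2]-z)<.003]
        print(k,ce[i].round(),s[i],'top mean',T.mean(0).round(4),'mid',((T.min(0)+T.max(0))/2).round(4),'ext',np.ptp(T,axis=0).round(4))
rel([.5395,-.072,.16])
```

```text
red [254. 202.] [239 187  30  31 715] top mean [ 0.5402 -0.0738  0.1356] mid [ 0.54   -0.0739  0.1354] ext [0.0211 0.0211 0.0039]
yellow [192. 174.] [177 159  31  32 777] top mean [ 0.5423 -0.0224  0.1357] mid [ 0.542  -0.0221  0.1357] ext [0.0215 0.0214 0.0043]
green [120. 146.] [111 132  22  28 238] top mean [0.5428 0.0323 0.1365] mid [0.5442 0.0311 0.1364] ext [0.0191 0.0179 0.0037]
blue [ 55. 114.] [ 41  99  29  31 678] top mean [0.5466 0.0815 0.1356] mid [0.5464 0.0817 0.1355] ext [0.0204 0.021  0.004 ]
t 2.1333 pos [ 0.5391 -0.0745  0.2335] rot [-8.9960e+01 -3.0000e-02 -1.5688e+02] F [ 0.6  -0.62 -0.33] w 0.0006554492412097183
tool mm [-1.3 73.5 -2.2]
```

View pics/w1.png

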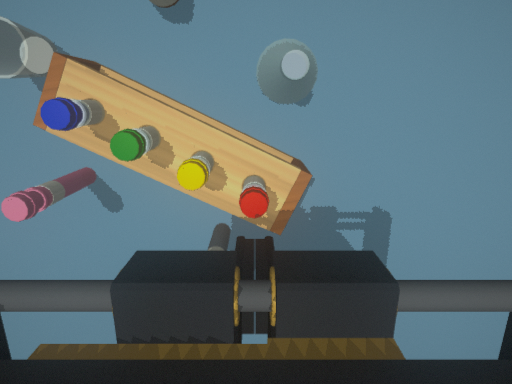

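The wrist view shows red at (254,202), yellow (192,174), green (120,146) and blue (55,114), with the closed fingers centred on red. The refined positions are red (0.540, -0.074), yellow (0.542, -0.022) and blue (0.5465, 0.082), with tops at about 0.1357. I'll descend onto red.

Emit:
move_arm(moves=[[-1,35,0,0,0,0],[-1,65,0,0,0,0],[-1,80,0,0,0,0],[-1,83,0,0,0,0],[-1,83,0,0,0,0],[-1,83,0,0,0,0]])

```text
time_s: 2.63
tool_pos: [0.5412, -0.0727, 0.1517]
tool_rot: [-89.9, 0.1, -156.8]
force: [0.5, 0.4, 0.1]
grip_width: 0.0005
```

Emit:
move_arm(moves=[[1,2,1,0,0,0],[1,4,1,0,0,0],[1,5,1,0,0,0],[1,6,1,0,0,0],[1,7,1,0,0,0],[1,8,1,0,0,0],[1,9,1,0,0,0],[1,10,1,0,0,0],[1,11,1,0,0,0],[1,12,1,0,0,0],[1,12,1,0,0,0],[1,12,1,0,0,0]])

```text
time_s: 3.63
tool_pos: [0.54, -0.0732, 0.1384]
tool_rot: [-90.0, -0.0, -156.7]
force: [0.3, 0.0, 2.0]
grip_width: 0.0008
```

Emit:
move_arm(moves=[[0,1,0,0,0,0],[0,2,0,0,0,0],[0,2,0,0,0,0]])

```text
time_s: 3.88
tool_pos: [0.5402, -0.0733, 0.1365]
tool_rot: [-90.0, 0.0, -156.7]
force: [0.8, 0.1, 4.4]
grip_width: 0.0004
```

Emit:
move_arm(moves=[[0,1,0,0,0,0],[0,1,0,0,0,0]])

```text
time_s: 4.05
tool_pos: [0.5405, -0.0734, 0.1359]
tool_rot: [-90.0, 0.0, -156.7]
force: [-0.2, -0.9, 5.6]
grip_width: 0.0003
```

Emit:
move_arm(moves=[[0,1,0,0,0,0],[0,1,0,0,0,0]])

```text
time_s: 4.22
tool_pos: [0.5408, -0.0735, 0.1353]
tool_rot: [-89.9, 0.1, -156.7]
force: [-0.3, 0.6, 6.6]
grip_width: 0.0005
```

Emit:
move_arm(moves=[[0,-15,0,0,0,0],[0,-45,0,0,0,0],[-10,-75,-22,0,0,0],[-21.5,-80,-46.5,0,0,0],[-21.5,-80,-46.5,0,0,0],[-21.5,-80,-46.5,0,0,0],[-21.5,-80,-46.5,0,0,0]])

```text
time_s: 4.8
tool_pos: [0.5405, -0.0226, 0.2134]
tool_rot: [-90.0, -0.1, -156.7]
force: [-0.6, -0.3, -1.0]
grip_width: 0.0005
```

```bash
cat >> h.py <<'E'
def look(n):
    p,d=read_camera("wrist"); I=camera_info("wrist")
    cv2.imwrite(f"pics/{n}.png",p[:,:,::-1])
    for k in HR:
        l,s,ce=blobs(p,k)
        for i in range(1,len(s)):
            if s[i,4]<80: continue
            m=l==i; vv,uu=np.nonzero(m)
            P=np.array([world("wrist",a,b,d=d[b,a],I=I) for a,b in zip(uu,vv) if d[b,a]>0])
            if len(P)<30: continue
            z=np.percentile(P[:,2],85); T=P[abs(P[:,2]-z)<.003]
            print(k,ce[i].round(),s[i,4],'mid',((T.min(0)+T.max(0))/2).round(4),'zmed',np.median(T[:,2]).round(4))
E
python3 -c "
from h import *
look('w2'); rel([.542,-.0222,.15])"
```

```text
red [316. 232.] 785 mid [ 0.5409 -0.075   0.1259] zmed 0.1258
yellow [254. 209.] 870 mid [ 0.5417 -0.0229  0.1353] zmed 0.1354
blue [114. 148.] 730 mid [0.5464 0.081  0.1354] zmed 0.1353
t 4.85 pos [ 0.5405 -0.0232  0.2132] rot [-9.0030e+01 -1.5000e-01 -1.5676e+02] F [-0.05  0.39 -0.23] w -2.7171420748198097e-05
tool mm [-2.  63.2 -0.3]
```

Red is home: its top is at 0.126 by depth. Yellow is next.

Emit:
move_arm(moves=[[-1,25,0,0,0,0],[-1,48,0,0,0,0],[-1,60,0,0,0,0],[-1,62,0,0,0,0],[-1,63,0,0,0,0],[-1,64,0,0,0,0],[-1,65,0,0,0,0],[-1,66,0,0,0,0],[-1,67,0,0,0,0],[-1,68,0,0,0,0],[-1,69,0,0,0,0],[-1,70,0,0,0,0],[-1,71,0,0,0,0],[-1,72,0,0,0,0],[-1,73,0,0,0,0],[-1,74,0,0,0,0],[-1,75,0,0,0,0],[-1,76,0,0,0,0],[-1,76,0,0,0,0]])

```text
time_s: 6.43
tool_pos: [0.5422, -0.0217, 0.1383]
tool_rot: [-90.0, -0.0, -156.7]
force: [-0.0, 0.0, 2.5]
grip_width: 0.0006
```

Emit:
move_arm(moves=[[0,1,0,0,0,0],[0,1,0,0,0,0]])

```text
time_s: 6.6
tool_pos: [0.5423, -0.0217, 0.1374]
tool_rot: [-90.0, -0.0, -156.7]
force: [0.4, 0.3, 3.2]
grip_width: 0.0007
```

Emit:
move_arm(moves=[[0,1,0,0,0,0],[0,2,0,0,0,0],[0,2,0,0,0,0]])

```text
time_s: 6.85
tool_pos: [0.5427, -0.0217, 0.1359]
tool_rot: [-90.0, 0.0, -156.7]
force: [-0.5, -0.2, 5.1]
grip_width: 0.0011
```

Emit:
move_arm(moves=[[0,0.5,0,0,0,0],[0,0.5,0,0,0,0]])

```text
time_s: 7.02
tool_pos: [0.5428, -0.0217, 0.1356]
tool_rot: [-90.0, 0.1, -156.7]
force: [-0.8, 1.0, 6.5]
grip_width: 0.0007
```

Emit:
move_arm(moves=[[0,-15,0,0,0,0],[0,-45,0,0,0,0],[-5,-75,-10,0,0,0],[-20,-78,-42,0,0,0],[-34,-78,-72,0,0,0],[-44.4,-78,-93.3,0,0,0],[-44.4,-78,-93.3,0,0,0],[-44.4,-78,-93.3,0,0,0],[-44.4,-78,-93.3,0,0,0]])

```text
time_s: 7.77
tool_pos: [0.5457, 0.0805, 0.2122]
tool_rot: [-90.0, -0.1, -156.7]
force: [-0.5, -0.1, -0.3]
grip_width: 0.0005
```

```bash
python3 -c "
from h import *
look('w3'); rel([.5465,.0815,.15])"
```

```text
red [426. 275.] 190 mid [ 0.5475 -0.0703  0.1227] zmed 0.1229
yellow [377. 253.] 272 mid [ 0.5484 -0.025   0.1257] zmed 0.1259
green [321. 245.] 108 mid [0.544  0.0273 0.1364] zmed 0.1363
blue [250. 210.] 484 mid [0.547  0.0815 0.1354] zmed 0.1354
t 7.8167 pos [0.5459 0.0799 0.2123] rot [-8.998e+01 -1.000e-01 -1.568e+02] F [-0.11  0.03  0.07] w 0.0007530257132736403
tool mm [-1.3 62.3 -1.3]
```

Yellow is home (0.126) and green is untouched (0.1363). Blue is next.

Emit:
move_arm(moves=[[-1,25,-1,0,0,0],[-1,48,-1,0,0,0],[-1,59,-1,0,0,0],[-1,61,-1,0,0,0],[-1,62,-1,0,0,0],[-1,63,-1,0,0,0],[-1,64,-1,0,0,0],[-1,65,-1,0,0,0],[-1,66,-1,0,0,0],[-1,67,-1,0,0,0],[-1,68,-1,0,0,0],[-1,69,-1,0,0,0],[-1,70,-1,0,0,0],[-1,71,-1,0,0,0],[-1,72,-1,0,0,0],[-1,73,-1,0,0,0],[-1,74,-1,0,0,0],[-1,75,-1,0,0,0],[-1,75,-1,0,0,0]])

```text
time_s: 9.4
tool_pos: [0.5466, 0.0828, 0.1378]
tool_rot: [-90.0, -0.0, -156.7]
force: [-0.6, -0.2, 1.6]
grip_width: 0.0004
```

Emit:
move_arm(moves=[[0,1,0,0,0,0],[0,2,0,0,0,0],[0,2,0,0,0,0]])

```text
time_s: 9.65
tool_pos: [0.5469, 0.0829, 0.1362]
tool_rot: [-90.0, 0.0, -156.7]
force: [0.6, -0.6, 4.5]
grip_width: 0.0005
```

Emit:
move_arm(moves=[[0,0.5,0,0,0,0],[0,1,0,0,0,0],[0,1,0,0,0,0]])

```text
time_s: 9.9
tool_pos: [0.5471, 0.0829, 0.1356]
tool_rot: [-90.0, 0.0, -156.7]
force: [-0.5, 0.1, 6.7]
grip_width: 0.0001
```

Emit:
move_arm(moves=[[0,-15,0,0,0,0],[0,-45,0,0,0,0],[0,-80,0,0,0,0],[15,-98,30,0,0,0],[32,-98,65,0,0,0],[50,-98,100,0,0,0],[69,-98,135,0,0,0],[69,-98,142,0,0,0],[69,-98,142,0,0,0],[69,-98,142,0,0,0]])

```text
time_s: 10.73
tool_pos: [0.539, -0.0745, 0.2322]
tool_rot: [-90.1, -0.1, -156.7]
force: [0.3, 0.9, -0.1]
grip_width: 0.0004
```

```bash
python3 -c "
from h import *
look('w4'); rel([.5465,.0815,.15])
p,d=read_camera('side');cv2.imwrite('pics/side4.png',p[:,:,::-1])"
```

```text
red [254. 199.] 676 mid [ 0.5403 -0.0726  0.1262] zmed 0.1263
yellow [195. 172.] 733 mid [ 0.5419 -0.0211  0.1261] zmed 0.1263
green [121. 147.] 264 mid [0.5438 0.0317 0.1366] zmed 0.1366
blue [ 62. 114.] 620 mid [0.5453 0.0829 0.1263] zmed 0.1265
t 10.7833 pos [ 0.5392 -0.0731  0.2324] rot [-9.010e+01 -3.000e-02 -1.566e+02] F [ 0.64  1.09 -0.36] w 0.0003906605984847929
tool mm [ -68.1   82.6 -138.8]
```

View pics/side4.png

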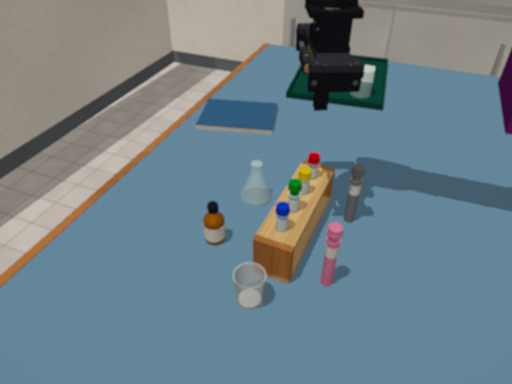

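View pics/w4.png

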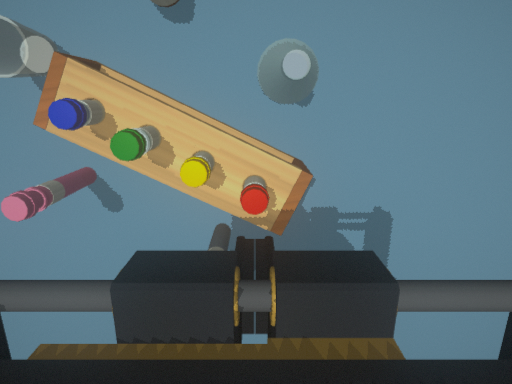

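The side view shows red (314,158), yellow (305,173) and blue (283,209) lower than before, and green (295,187) unchanged. The wrist view agrees, and the glassware has not moved. I'll hand it in.

```bash
python3 -c "
from h import *
print(job.sign_off())"
```

```text
the job is handed in; nothing more can be done
None
```

I pressed the red, then the yellow, then the blue stopper home with the closed fingertips. The push peaked at about 6.7 N each time, and I handed the job in at about 11 s.

- **Stopper heights:** the last wrist-depth check gave tops at 0.1263 m (red), 0.1263 m (yellow) and 0.1265 m (blue), against 0.126 m for fully home. Green is still loose at 0.1366 m.
- **Force at the end of each push:** it rose well above the 3 N rub while the fingertips were about 1.5 mm below the home height. That fits the collar sitting on the rim.
- **Surroundings:** in the last side picture the tubes stand in the rack, and the flask, dropper, beaker and grey and pink look-alikes look unmoved. I judged this by eye.
- **Disagreements:** the networks mixed up some stopper colours at the start, so I located the stoppers by colour and depth instead. In the view taken above blue, red and yellow were partly hidden and red read 0.1229 m. The clear views before and after gave 0.1258 and 0.1263 m.

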